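# Reverse the cutter blade in its holder

## Task

Two vegetable-cutter holders stand on the counter, each with a double-ended blade in it. One still has its three-pronged toothed end sticking out at the open front: lift that blade out, turn it end for end, and put it back fully seated and flat in the same holder, so that its straight end sticks out. Leave the other blade, which is already the right way round, as it is, and let go when done.

Things in the scene. Friction and masses are not known exactly. Their poses are not given: they have to be found in the camera images.
- holder_1: Holder to work on (may be the left or right one): black, fixed, 68 wide, walls 11 thick, 26 high, open on top. Origin on the counter under the seat's middle, z up, -x out of the open front, roughly to the robot. Seat floor at z 12; 46 between side walls; front lips 35 apart, inner face at x -44, front face at -50; back wall's inner face at x 94, outer 100 (mm).
- blade_1: Blade to reverse: loose steel, 180 long, 0.12 kg, balanced at its middle. Origin: centre of underside; x along it to the toothed end, z up. Body 80x40x12; white upright square grip 26x26, sides parallel to x and y, centred, z 12 to 52 (mm). At the start it is seated in holder_1, toothed end out: its +x along the holder's -x. Nothing clamps it: it lifts straight up and goes in from above.
- blade_1_straight_tip (a point): Middle of the edge of blade_1's straight end (one plain plate, 29 mm wide, 6 mm thick), at (-90, 0, 5) mm in the blade's frame. Seated, the blade's origin is 12 mm above the holder's, with about 3 mm play all round, and one end sticks 40 mm out of the front.
- blade_1_toothed_tip (a point): Middle of the tips of blade_1's toothed end (three prongs 6 mm wide with gaps between, 29 mm wide over all, 6 mm thick), at (90, 0, 5) mm in the blade's frame.
- holder_2: The other holder, alike in every way to holder_1; leave it alone.
- blade_2: The other blade, alike to blade_1, seated in holder_2 with its straight end already out of the front; leave it alone.

How it is judged:
By the outcome, as a careful person would: the job done as asked, in the order asked, and still so for the second after the job is handed in, with the robot touching nothing.
It also fails if it takes over 43 s, if anything falls off the work surface, if the arm or the gripper's body presses on something with over 40 N, if the wrist force passes 120 N, or if a joint passes its speed limit or range.

## Robot

A 6-joint arm with a two-finger parallel gripper is mounted at the origin on a cart in front of the work surface, level with it; the furniture and walls round the work are solid. World frame = base frame: x ahead of the robot, y to its left, z up, the work surface at z = 0. Lengths are in m, angles in degrees, forces in N, time in s.
With the tool pointing down it reaches from about 0.4 to 0.925 m from the base axis. Payload 3.4 kg.
Tool frame: the origin (TCP) lies midway between the tips of the shut fingers; the grasp point (between the pads) lies arm.grasp_offset behind it (arm.grasp_offset is the distance from the TCP to the grasp point, in m); z points along the fingers, y is the line along which they close (so a half turn about z gives the same grasp; the last joint's range is limited). The gripper opens to 85 mm and grips with 20 to 120 N. Pads are 22 mm wide; open, the fingers measure 114 mm over their backs; the gripper's body (76 mm by 85 mm) begins 54 mm behind the grasp point. The pads swing forward as they close: fully open they stand 13 mm farther back than shut.
Start: joints at [-80.701, 17.578, 86.31, -0, 76.112, -4.211], TCP at [0.134, -0.559, 0.231] pointing down, gripper open.
Joint ranges: [-179.03, 179.03], [-60, 130.46], [8.19, 133.38], [-81.62, 261.62], [5.75, 156.47], [-153.77, 153.77]. Speed limits (degrees/s): [147.25, 147.25, 180, 180, 180, 180].

## Interface

Orientations are given as [roll, pitch, yaw] about the fixed x, y, z axes, in that order (R = Rz(yaw) Ry(pitch) Rx(roll)).
In Python, from station import readout, camera, camera_info, workorder, nets, arm gives the robot as it stands.
- The arm moves only by the tool apply_moves, never from a script. Its argument "rows" is a list that holds one entry, the list of rows, each a list of 7 numbers: the shift along the tool's x, y, z in mm, then the turn, a rotation vector about the tool's x, y, z in rad, then the opening, from 0 (shut) to 1 (fully open). In form: [[[tx, ty, tz, wx, wy, wz, fingers], ...]]. A call has 1 to 20 rows; each row shifts and turns the commanded pose from where the row before left it, along the tool's axes as they then stand; what a row does not reach is not made up. A row lasts 1/10 s, in which the tool goes at most 50 mm and 8.59 degrees, less where a joint would pass 70% of its speed; a pose out of reach is approached as far as the arm can. A call with a gripper value outside its range is refused whole. The fingers move at their own pace and stop on an object; the grip force is fixed at half the most. Time passes only in rows, so rows that do not move let the fingers close. It gives the time, the measured TCP pose, the force, the opening and the grip force at its end, in the units of the state.
- readout.get_state(): the state, without advancing time (a new reading comes with each control period).
- camera(name): name is "scene" or "top" or "wrist"; returns the picture (420x560x3 uint8, red, green, blue); there is no depth.
- camera_info(name): a dict with "intrinsics" (3x3 intrinsics, pixels), "k1" (the pictures are not rectified: a ray, as slopes to the right and down, at radius r is drawn at 1 + k1 r^2 times it, then the intrinsics apply), "rvec" (rotation vector, rad) and "tvec" (3), from world to camera coordinates, as OpenCV has them. Camera axes: x right, y down, z forward; pixel columns grow to the right and rows downward; lengths in m; the calibration is good to about 2 mm. A picture is of the moment at which its call begins: read the wrist's pose just before it. camera_info takes no time and is no camera call; for the wrist camera it gives the pose at the moment of the call.
- workorder.hand_in(): hands the job in; it is judged then, once.
Trained networks look in the newest picture that a camera, given by its name, has taken for a name from the list of things; names that differ only in an ending like _2 or _b are one class to them, and where a whole thing is asked for, a point or a joint stands for the part that bears it (a point fixed in the world has none). Each returns a list of dicts, best first, with "confidence" (0 to 1); they miss things now and then, are a little off and sometimes report something else, mostly with a low value. They report only what shows in the picture. A call takes as long as a camera call.
- nets.spot_in(camera, query): "box" ([left, top, right, bottom] in pixels, round what is visible of it).
- nets.cut_out(camera, query): "mask" (420x560 bool, what is visible of it) and "box" ([left, top, right, bottom] in pixels, round what is visible of it).
The state is a dict: "time_s": time; "joint_pos": joint angles; "joint_velocities": joint speeds; "joint_torque": joint torques, N m; "ee_pos": TCP position; "orientation": TCP orientation; "ft_force": force on the tool from outside, world axes, zero at the start; "ft_torque": the same for the moment, N m; "finger_gap": opening from 0.0 (shut) to 1.0 (fully open); "gripper_force": force on a finger pad.
Only numpy, scipy, OpenCV 4.12 (cv2) and the standard library are available. Lean on these libraries where they do the work, as an engineer would, in place of code of your own. Each camera call takes 0.05 s, during which the arm holds its last target. There are 200 camera calls.

## Working session

There is one attempt and no reset: what is moved stays moved. The work goes in short steps, Python scripts to look and compute and a tool call to move; the robot and the scene stay as the last step left them, time stands still between calls to the robot, and variables do not carry over. Pictures are saved under pics/ and viewed, at most 10 in all, crops included, and the job is handed in when it is done.

Besides the shell and the picture viewer there is one more tool, called after ">>>" by a JSON object that holds its "method" and its "body", one argument or row to a line. apply_moves: Moves the arm, as the interface text tells. Its arguments: {"type":"object","properties":{"rows":{"type":"array"}},"required":["rows"]}

```bash
mkdir -p pics; ls; cat > h.py <<'E'
import numpy as np,cv2
from station import readout,camera,camera_info,workorder,nets,arm
def save(n,f,crop=None,s=1):
    p=camera(n)
    q=p if crop is None else p[crop[1]:crop[3],crop[0]:crop[2]]
    q=cv2.resize(q,None,fx=s,fy=s,interpolation=cv2.INTER_CUBIC)
    cv2.imwrite('pics/'+f,q[:,:,::-1]); return p
def ray(n,uv,ci=None):
    ci=ci or camera_info(n);K=np.array(ci['intrinsics']);k1=ci['k1']
    d=np.linalg.solve(K,[uv[0],uv[1],1.])[:2];u=d.copy()
    for _ in range(30):u=d/(1+k1*(u@u))
    R=cv2.Rodrigues(np.array(ci['rvec'],float))[0];t=np.array(ci['tvec'],float).ravel()
    return -R.T@t,R.T@np.r_[u,1]
def atz(n,uv,z,ci=None):
    o,d=ray(n,uv,ci);return o+d*(z-o[2])/d[2]
def tri(rs):
    A=0;b=0
    for o,d in rs:
        d=d/np.linalg.norm(d);P=np.eye(3)-np.outer(d,d);A=A+P;b=b+P@o
    return np.linalg.solve(A,b)
def proj(n,X,ci=None):
    ci=ci or camera_info(n);R=cv2.Rodrigues(np.array(ci['rvec'],float))[0]
    c=(np.atleast_2d(X)@R.T)+np.array(ci['tvec'],float).ravel()
    u=c[:,:2]/c[:,2:];u=u*(1+ci['k1']*(u**2).sum(1,keepdims=True));K=np.array(ci['intrinsics'])
    return u@K[:2,:2].T+K[:2,2]
E
python3 - <<'E'
from h import *
print(arm.grasp_offset, readout.get_state())
a=save('scene','s0.png');
for n in('top',): save(n,'t0.png')
for n in('scene','top'):
    if 1:
        ci=camera_info(n);print(n,ci)
        for q in('blade_1','holder_1','blade_1_straight_tip','blade_1_toothed_tip'):
            for r in nets.spot_in(n,q):print(n,q,round(r['confidence'],2),np.round(r['box'],1))
E
```

```text
pics
0.0187 {'time_s': 0.0, 'joint_pos': array([-8.06998835e+01,  1.76222545e+01,  8.63834808e+01,  2.44601487e-04,
        7.61128107e+01, -4.21143546e+00]), 'joint_velocities': array([-0.00448465,  0.11534906,  0.08223545,  0.00911029, -0.03364795,
       -0.02820992]), 'joint_torque': array([ 2.13342420e-03, -4.57543659e+01, -2.51916289e+01, -4.64661225e-04,
        1.31612347e-02, -1.69920099e-05]), 'ee_pos': array([ 0.13420495, -0.55839163,  0.23038381]), 'orientation': array([-1.79881792e+02, -8.94237287e-03,  1.35114838e+01]), 'ft_force': array([-0.01520205,  1.27429554,  0.30369355]), 'ft_torque': array([-0.01883257,  0.00769277, -0.00223903]), 'gripper_force': 0.0, 'finger_gap': 0.997908114908583}
scene {'intrinsics': array([[519.02741924,   0.        , 286.7469428 ],
       [  0.        , 519.02741924, 203.93165891],
       [  0.        ,   0.        ,   1.        ]]), 'k1': -0.19748279555801615, 'rvec': array([ 1.86644202, -0.87524912,  0.54092848]), 'tvec': array([-0.45351761,  0.16425739,  0.66990401])}
scene blade_1 0.62 [315.6 218.9 384.6 280.4]
scene holder_1 0.81 [326.3 216.5 399.3 279.3]
scene holder_1 0.59 [214.2 194.3 289.2 234.4]
scene blade_1_straight_tip 0.56 [203.1 189.8 269.5 236.3]
scene blade_1_straight_tip 0.44 [326.8 216.6 398.2 278.8]
scene blade_1_toothed_tip 0.77 [201.8 188.8 268.  235.6]
top {'intrinsics': array([[522.94227843,   0.        , 281.69966435],
       [  0.        , 522.94227843, 204.32041224],
       [  0.        ,   0.        ,   1.        ]]), 'k1': -0.12240708448869947, 'rvec': array([ 1.97666878, -2.24981348,  0.24460343]), 'tvec': array([-0.13158844,  0.525785  ,  0.90854899])}
top blade_1 0.8 [217.4 186.7 244.4 281. ]
top blade_1 0.74 [327.  166.  362.4 259.2]
top holder_1 0.63 [213.2 180.2 252.2 257.6]
top blade_1_straight_tip 0.73 [223.2 189.9 243.2 283. ]
top blade_1_toothed_tip 0.97 [224.9 186.2 245.1 280.9]
```

View pics/t0.png

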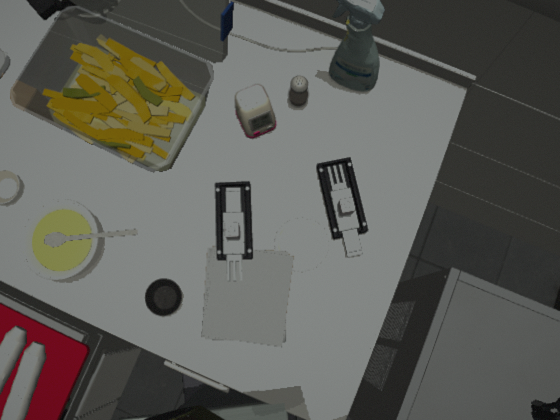

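View pics/s0.png

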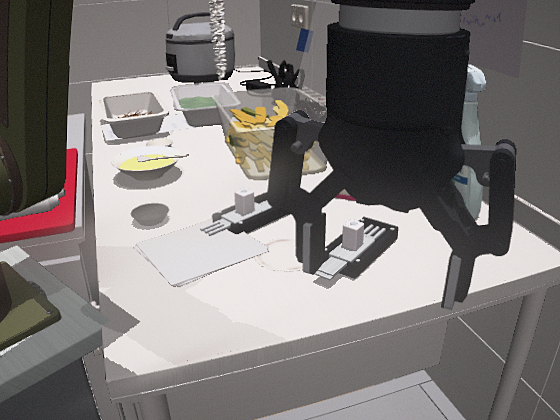

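The top view shows the left holder (corners about (215,182)–(252,259)) with its three prongs out at (235,280) and the grip at (232,229), so it is holder_1. The right holder has a plain end out at (352,245). In the scene view, the same prongs are at (215,228) and the grip at (244,200).

```bash
python3 - <<'E'
from h import *
print('grip tri',tri([ray('top',(231.5,225.5)),ray('scene',(244,192))]))
for uv in((215,182),(251,182),(253,259),(215,260)):print('corner',atz('top',uv,.026))
print('griptop',atz('top',(231.5,226),.064)); print('tip',atz('top',(235,280),.017))
for q in('blade_1','holder_1'):
  pass
s=readout.get_state();print(s['ee_pos'],s['orientation'],s['joint_pos'])
print(camera_info('wrist'))
t=camera('top')[170:290,190:280];cv2.imwrite('pics/t1.png',cv2.resize(t,None,fx=5,fy=5,interpolation=cv2.INTER_CUBIC)[:,:,::-1])
E
```

```text
grip tri [ 0.47413187 -0.10019628  0.05969971]
corner [ 0.5710421 -0.0774533  0.026    ]
corner [ 0.5620873  -0.14627312  0.026     ]
corner [ 0.41435933 -0.13257961  0.026     ]
corner [ 0.42147393 -0.06190662  0.026     ]
griptop [ 0.47460715 -0.10232156  0.064     ]
tip [ 0.38053073 -0.0941418   0.017     ]
[ 0.13430925 -0.55906748  0.23127156] [-1.79995238e+02 -1.18015983e-03  1.35106135e+01] [-8.07008946e+01  1.75795541e+01  8.63135804e+01  8.52196329e-04
  7.61117010e+01 -4.21171279e+00]
{'intrinsics': array([[311.27414211,   0.        , 281.09587695],
       [  0.        , 311.27414211, 208.01993592],
       [  0.        ,   0.        ,   1.        ]]), 'k1': -0.07183640931230174, 'rvec': array([-2.29196568,  1.80581301,  0.24662404]), 'tvec': array([-0.57446274, -0.03454729,  0.3792961 ])}
```

View pics/t1.png

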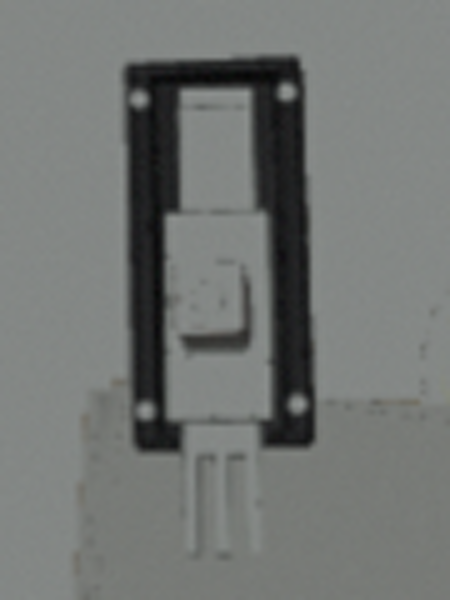

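The crop confirms holder_1. The grip top is centred near (232,229) in the full picture and the holder axis has a yaw of about -5.6°. Next I move over it.

>>> {"method": "apply_moves", "body": {
  "rows": [
    [[36, -30.5, 0, 0, 0, 0, 1], [36, -30.5, 0, 0, 0, 0, 1], [36, -30.5, 0, 0, 0, 0, 1], [36, -30.5, 0, 0, 0, 0, 1], [36, -30.5, 0, 0, 0, 0, 1], [36, -30.5, 0, 0, 0, 0, 1], [36, -30.5, 0, 0, 0, 0, 1], [36, -30.5, 0, 0, 0, 0, 1], [36, -30.5, 0, 0, 0, 0, 1], [36, -30.5, 0, 0, 0, 0, 1], [36, -30.5, 0, 0, 0, 0, 1], [36, -30.5, 0, 0, 0, 0, 1], [0, 0, 0, 0, 0, 0.111, 1], [0, 0, 0, 0, 0, 0.111, 1], [0, 0, 0, 0, 0, 0.111, 1], [0, 0, 0, 0, 0, 0, 1]]
  ]
}}

```text
time_s: 2.15
ee_pos: [0.469, -0.102, 0.2314]
orientation: [180.0, -0.0, -5.5]
ft_force: [0.5, 0.2, 0.2]
finger_gap: 1.001
gripper_force: 0.0
```

```bash
python3 - <<'E'
from h import *
s=readout.get_state();print(s['ee_pos'],s['orientation'],s['joint_pos'])
ci=camera_info('wrist');R=cv2.Rodrigues(ci['rvec'])[0];print('cam',-R.T@ci['tvec'],R[2])
p=save('wrist','w0.png',s=1.4)
cv2.imwrite('pics/w0raw.png',p[:,:,::-1]);import pickle;pickle.dump(ci,open('w0.pkl','wb'))
print(s['time_s'])
E
```

```text
[ 0.46897875 -0.10199579  0.23137838] [ 1.79996897e+02 -9.15503644e-03 -5.54345781e+00] [-1.73133630e+01  9.94571508e+00  9.70817098e+01 -1.22425371e-03
  7.29629796e+01  7.82304536e+01]
cam [ 0.53724492 -0.10778575  0.37487625] [-0.26696387  0.02566127 -0.96336483]
2.15
```

View pics/w0.png

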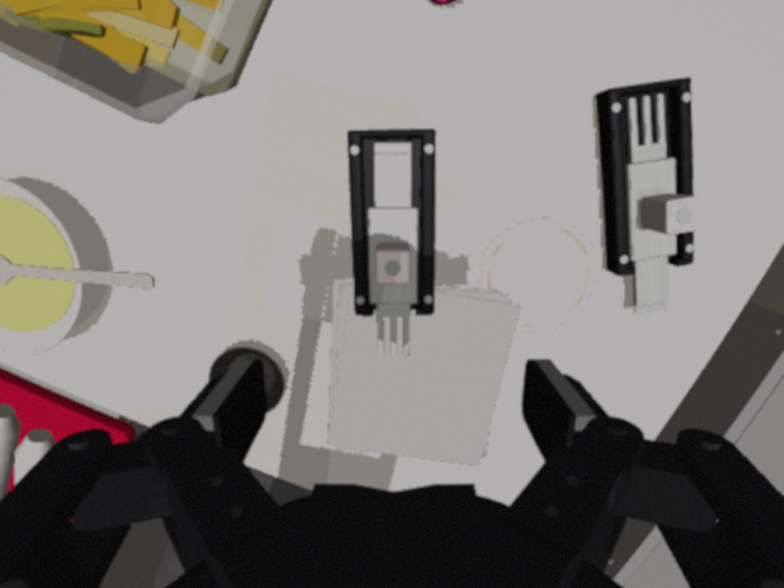

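The wrist view shows holder_1 at pixel columns 349–434 and rows 131–313 in the enlarged picture. Its prongs point down at (393,345), and the grip-top dot is at (392,267).

```bash
cat >> h.py <<'E'
def holder(p,ci,c=None):
    """fit yaw/centre line/x-range from black mask near expected place, top at z .026"""
    g=p.max(2);m=(g<45).astype(np.uint8)
    n,l,st,ce=cv2.connectedComponentsWithStats(m)
    best=[i for i in range(1,n) if st[i,4]>800 and abs(atz('wrist',ce[i],.026,ci)[:2]-np.array(c)).max()<.07]
    out=[]
    for i in best:
        cn=max(cv2.findContours((l==i).astype(np.uint8),0,1)[0],key=cv2.contourArea)
        P=np.array([atz('wrist',q[0]*1.,.026,ci)[:2] for q in cn]);r=cv2.minAreaRect((P*1000).astype(np.float32));out.append((st[i],r))
    return out
E
python3 - <<'E'
from h import *
import pickle
ci=pickle.load(open('w0.pkl','rb'));p=cv2.imread('pics/w0raw.png')[:,:,::-1]
for o in holder(p,ci,(.485,-.1)):print(o)
print('grip',tri([ray('wrist',(280,190.7),ci),ray('top',(232,229.4))]),tri([ray('wrist',(280,190.7),ci),ray('scene',(244,192))]),atz('wrist',(280,190.7),.064,ci))
for uv in((349,131),(434,130),(433,313),(357,314)):print(atz('wrist',np.array(uv)/1.4,.026,ci))
for uv in((354.5,150),(429,149),(428,300),(361,300)):print('rivet',atz('wrist',np.array(uv)/1.4,.026,ci))
print('tip',atz('wrist',np.array((393.5,355))/1.4,.017,ci))
for q in('blade_1','holder_1','blade_1_toothed_tip'):
  for r in nets.spot_in('wrist',q):print(q,round(r['confidence'],2),np.round(np.array(r['box'])*1.4,1))
E
```

```text
(array([ 249,   93,   61,  132, 2480], dtype=int32), ((494.2581787109375, -102.56080627441406), (64.78534698486328, 145.97152709960938), 85.73246002197266))
grip [ 0.46880968 -0.10117041  0.06030735] [ 0.46917607 -0.10044195  0.06112454] [ 0.46947681 -0.10015716  0.064     ]
[ 0.5698486  -0.07692934  0.026     ]
[ 0.56433773 -0.14138465  0.026     ]
[ 0.4183896  -0.12979023  0.026     ]
[ 0.42367781 -0.06588653  0.026     ]
rivet [ 0.55552431 -0.0794833   0.026     ]
rivet [ 0.55074922 -0.13649305  0.026     ]
rivet [ 0.43021425 -0.12644376  0.026     ]
rivet [ 0.43560599 -0.07068631  0.026     ]
tip [ 0.3794264  -0.09255433  0.017     ]
blade_1 0.9 [366.9 144.9 425.  355. ]
blade_1 0.72 [625.4  94.2 704.6 316.4]
holder_1 0.85 [349.7 128.5 435.5 317.2]
holder_1 0.59 [593.2  77.8 691.6 278.7]
blade_1_toothed_tip 0.62 [367.5 145.3 419.7 356.6]
```

>>> {"method": "apply_moves", "body": {
  "rows": [
    [[0, -1.5, 0, 0, 0, -0.018, 1], [0, 0, 45, 0, 0, 0, 1], [0, 0, 45, 0, 0, 0, 1], [0, 0, 45, 0, 0, 0, 1], [0, 0, 35, 0, 0, 0, 1], [0, 0, 15, 0, 0, 0, 1], [0, 0, 10, 0, 0, 0, 1], [0, 0, 5, 0, 0, 0, 1], [0, 0, 0, 0, 0, 0, 1]]
  ]
}}

```text
time_s: 3.25
ee_pos: [0.4693, -0.1009, 0.0313]
orientation: [180.0, -0.0, -4.5]
ft_force: [-0.1, 0.3, 0.4]
finger_gap: 1.002
gripper_force: 0.0
```

```bash
python3 - <<'E'
from h import *
s=readout.get_state();print(s['ee_pos'],s['orientation'],s['ft_force'])
save('wrist','w1.png',s=1.4);print(proj('wrist',np.array([[.469,-.1005,.064]]))*1.4)
E
```

```text
[ 0.46931086 -0.1009358   0.03131327] [ 1.79999621e+02 -1.13777161e-02 -4.52076983e+00] [-0.1034846   0.32273279  0.40669058]
[[394.52666248 417.90105322]]
```

View pics/w1.png

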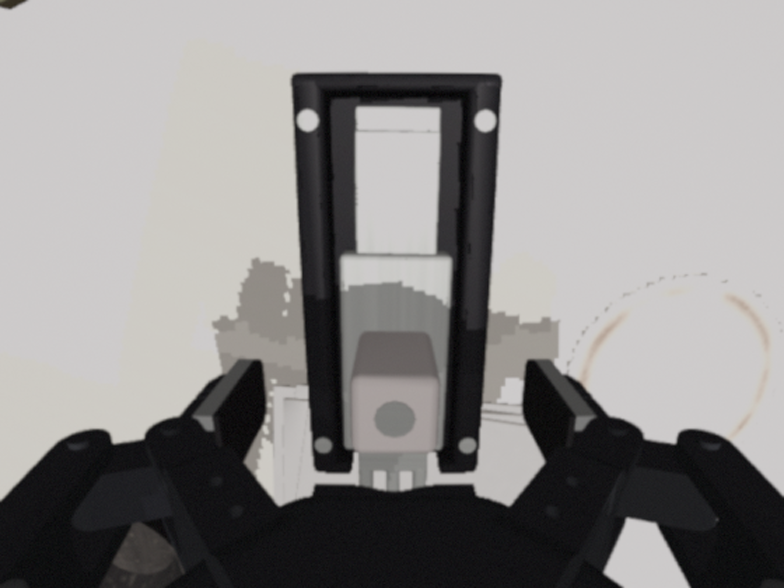

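The grip top is centred at (394,418), exactly where my estimate projects. The blade and holder midlines line up with the tool. Next I grip and lift.

>>> {"method": "apply_moves", "body": {
  "rows": [
    [[0, 0, 0, 0, 0, 0, 0], [0, 0, 0, 0, 0, 0, 0], [0, 0, 0, 0, 0, 0, 0], [0, 0, 0, 0, 0, 0, 0], [0, 0, 0, 0, 0, 0, 0], [0, 0, 0, 0, 0, 0, 0], [0, 0, 0, 0, 0, 0, 0], [0, 0, 0, 0, 0, 0, 0]]
  ]
}}

```text
time_s: 4.1
ee_pos: [0.4694, -0.1009, 0.0319]
orientation: [180.0, -0.1, -4.5]
ft_force: [-1.0, -1.1, 6.2]
finger_gap: 0.293
gripper_force: 59.6
```

>>> {"method": "apply_moves", "body": {
  "rows": [
    [[0, 0, -5, 0, 0, 0, 0], [0, 0, -15, 0, 0, 0, 0], [0, 0, -25, 0, 0, 0, 0], [0, 0, -25, 0, 0, 0, 0], [0, 0, -10, 0, 0, 0, 0], [0, 0, 0, 0, 0, 0, 0], [0, 0, 0, 0, 0, 0, 0]]
  ]
}}

```text
time_s: 4.8
ee_pos: [0.4684, -0.1006, 0.1107]
orientation: [-180.0, 0.1, -4.5]
ft_force: [0.0, 0.1, -1.6]
finger_gap: 0.299
gripper_force: 59.0
```

```bash
python3 - <<'E'
from h import *
s=readout.get_state();print(s['ee_pos'],s['orientation'],s['ft_force'],s['finger_gap'],s['joint_pos'])
save('wrist','w2.png',s=1.4);t=camera('scene');cv2.imwrite('pics/s2.png',t[:,:,::-1])
E
```

```text
[ 0.46840485 -0.10064162  0.11071852] [-1.79988548e+02  5.17537920e-02 -4.53938078e+00] [ 0.04562124  0.05662664 -1.64119771] 0.2988676009011493 [-1.71794338e+01  1.76858671e+01  1.06868375e+02 -1.83287092e-04
  5.54987630e+01  7.73600561e+01]
```

View pics/w2.png

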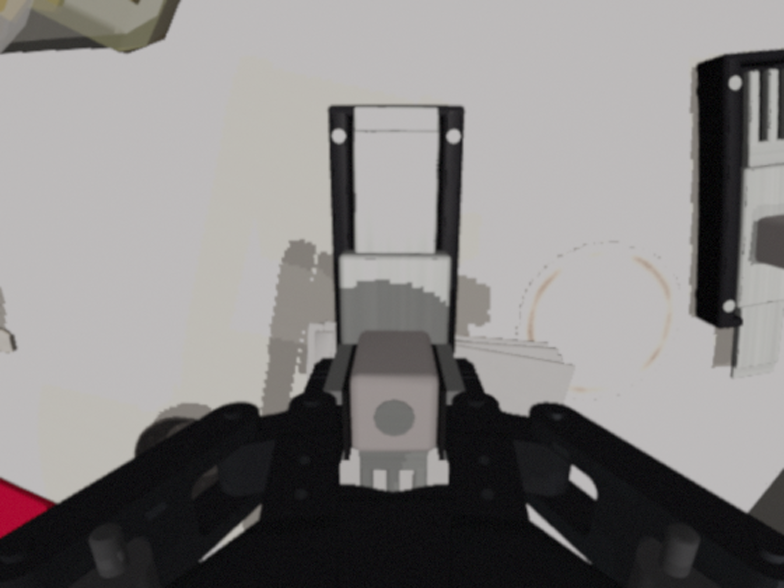

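The blade is held level and unchanged relative to the camera, with the grip dot at (394,418), and it is clear of the holder. Next I turn it half round.

>>> {"method": "apply_moves", "body": {
  "rows": [
    [[0, 0, 0, 0, 0, -0.05, 0], [0, 0, 0, 0, 0, -0.1, 0], [0, 0, 0, 0, 0, -0.14, 0], [0, 0, 0, 0, 0, -0.14, 0], [0, 0, 0, 0, 0, -0.14, 0], [0, 0, 0, 0, 0, -0.14, 0], [0, 0, 0, 0, 0, -0.14, 0], [0, 0, 0, 0, 0, -0.14, 0], [0, 0, 0, 0, 0, -0.14, 0], [0, 0, 0, 0, 0, -0.14, 0], [0, 0, 0, 0, 0, -0.14, 0], [0, 0, 0, 0, 0, -0.14, 0], [0, 0, 0, 0, 0, -0.14, 0], [0, 0, 0, 0, 0, -0.14, 0], [0, 0, 0, 0, 0, -0.14, 0], [0, 0, 0, 0, 0, -0.14, 0], [0, 0, 0, 0, 0, -0.14, 0], [0, 0, 0, 0, 0, -0.14, 0], [0, 0, 0, 0, 0, -0.14, 0], [0, 0, 0, 0, 0, -0.14, 0]]
  ]
}}

```text
time_s: 6.9
ee_pos: [0.4681, -0.1005, 0.1099]
orientation: [-180.0, -0.2, 148.8]
ft_force: [-0.5, -0.2, -0.8]
finger_gap: 0.296
gripper_force: 59.1
```

>>> {"method": "apply_moves", "body": {
  "rows": [
    [[0, 0, 0, 0, 0, -0.14, 0], [0, 0, 0, 0, 0, -0.14, 0], [0, 0, 0, 0, 0, -0.1, 0], [0, 0, 0, 0, 0, -0.0916, 0], [0, 0, 0, 0, 0, 0, 0], [0, 0, 0, 0, 0, 0, 0]]
  ]
}}

```text
time_s: 7.5
ee_pos: [0.4684, -0.1006, 0.1104]
orientation: [180.0, -0.1, 175.3]
ft_force: [0.4, -0.6, -1.3]
finger_gap: 0.296
gripper_force: 59.0
```

```bash
python3 - <<'E'
from h import *
s=readout.get_state();print(s['ee_pos'],s['orientation'],s['ft_force'],s['finger_gap'],s['joint_pos'])
save('wrist','w3.png',s=1.4)
a=np.deg2rad(-4.5);o=np.array([.4693,-.1006,0]);R=np.array([[np.cos(a),-np.sin(a),0],[np.sin(a),np.cos(a),0],[0,0,1]])
H=np.array([[-50,34,26],[-50,-34,26],[100,34,26],[100,-34,26]])/1e3
print(proj('wrist',H@R.T+o)*1.4, proj('top',H@R.T+o))
t=camera('top')[170:290,190:280];cv2.imwrite('pics/t3.png',cv2.resize(t,None,fx=5,fy=5,interpolation=cv2.INTER_CUBIC)[:,:,::-1])
E
```

```text
[ 0.46842671 -0.10064049  0.11044199] [ 1.79976568e+02 -1.04718236e-01  1.75336632e+02] [ 0.43759535 -0.64472211 -1.30323478] 0.2962339645352337 [-1.71787881e+01  1.77329979e+01  1.06844735e+02  2.20864069e-04
  5.55295746e+01 -1.02515524e+02]
[[457.6183629  206.78448294]
 [326.33364424 207.08550949]
 [448.02272582 455.09248568]
 [337.46800031 455.29735124]] [[215.42804218 259.5982007 ]
 [251.77770852 257.85042576]
 [213.47296843 181.88117793]
 [248.7164165  180.14147149]]
```

View pics/w3.png

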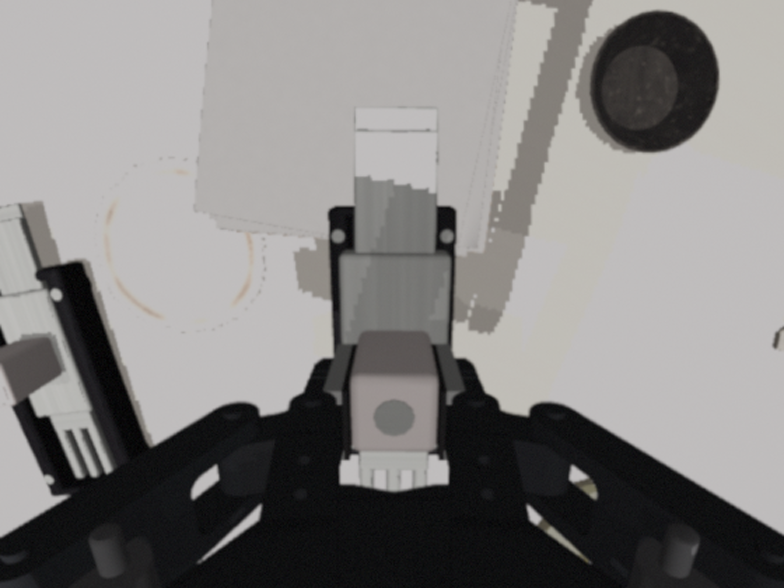

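The front corners of holder_1 show at (329,207) and (457,207), against predictions of (326,207) and (458,207). The blade points its straight end out at the front, at (396,108). Next I lower it to just above the walls and read the pose.

>>> {"method": "apply_moves", "body": {
  "rows": [
    [[0, 0, 25, 0, 0, 0, 0], [0, 0, 25, 0, 0, 0, 0], [0, 0, 0, 0, 0, 0, 0], [0, 0, 0, 0, 0, 0, 0]]
  ]
}}

```text
time_s: 8.0
ee_pos: [0.4686, -0.1007, 0.0611]
orientation: [180.0, -0.1, 175.4]
ft_force: [1.3, -0.4, -1.8]
finger_gap: 0.295
gripper_force: 59.0
```

```bash
python3 - <<'E'
from h import *
s=readout.get_state();print(s['ee_pos'],s['orientation'],s['ft_force'])
save('wrist','w4.png',s=1.4)
a=np.deg2rad(-4.5);o=np.array([.4693,-.1006,0]);R=np.array([[np.cos(a),-np.sin(a),0],[np.sin(a),np.cos(a),0],[0,0,1]])
H=np.array([[-50,34,26],[-50,-34,26],[-44,17.5,26],[-44,-17.5,26]])/1e3
print(proj('wrist',H@R.T+o)*1.4)
E
```

```text
[ 0.46858753 -0.10069386  0.06113754] [ 1.79979112e+02 -9.10549289e-02  1.75429003e+02] [ 1.32756548 -0.39070321 -1.7753145 ]
[[475.40926066 214.17210819]
 [309.13563835 214.29678182]
 [434.80183096 228.72824174]
 [349.76086888 228.78971622]]
```

View pics/w4.png

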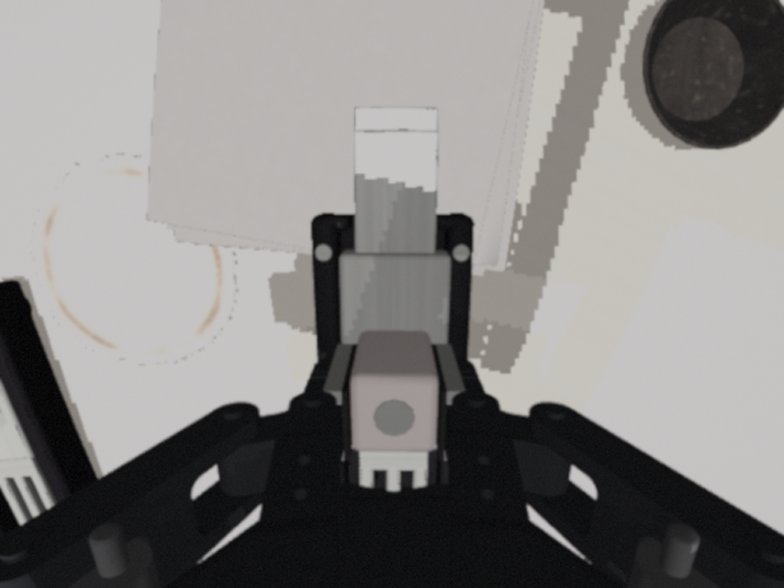

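The holder's lips sit at columns 312–473 (middle 392.5) and the blade's middle is about 395.5, so it needs a shift of about 1 mm towards -y. I check the body edge along x numerically.

```bash
python3 - <<'E'
from h import *
a=np.deg2rad(-4.5);o=np.array([.4693,-.1006,0]);R=np.array([[np.cos(a),-np.sin(a),0],[np.sin(a),np.cos(a),0],[0,0,1]])
for uv,z in(((395,253),.0532),((395.8,107),.047),((394,418),.0932),((312,214.5),.026),((473,214.5),.026),((323.5,253),.026),((460.5,253),.026)):print(uv,1e3*(atz('wrist',np.array(uv)/1.4,z)-o)@R)
E
```

```text
(395, 253) [-38.97002668   1.03757505  53.2       ]
(395.8, 107) [-88.46974971   1.32495694  47.        ]
(394, 418) [ 2.40874324  0.63454866 93.2       ]
(312, 214.5) [-49.91087024 -32.82635688  26.        ]
(473, 214.5) [-49.86271482  33.01607987  26.        ]
(323.5, 253) [-33.91088191 -28.76116874  26.        ]
(460.5, 253) [-33.87089325  28.49252849  26.        ]
```

>>> {"method": "apply_moves", "body": {
  "rows": [
    [[1, -1, 0, 0, 0, 0, 0], [0, 0, 10, 0, 0, 0, 0], [0, 0, 10, 0, 0, 0, 0], [0, 0, 5, 0, 0, 0, 0], [0, 0, 3, 0, 0, 0, 0], [0, 0, 0, 0, 0, 0, 0], [0, 0, 0, 0, 0, 0, 0]]
  ]
}}

```text
time_s: 8.75
ee_pos: [0.4679, -0.1017, 0.0332]
orientation: [180.0, -0.0, 175.5]
ft_force: [-0.4, 0.4, -1.7]
finger_gap: 0.297
gripper_force: 59.0
```

>>> {"method": "apply_moves", "body": {
  "rows": [
    [[0, 0, 1, 0, 0, 0, 0], [0, 0, 0.5, 0, 0, 0, 0], [0, 0, 0.5, 0, 0, 0, 0], [0, 0, 0, 0, 0, 0, 0], [0, 0, 0, 0, 0, 0, 0]]
  ]
}}

```text
time_s: 9.25
ee_pos: [0.4682, -0.1018, 0.0319]
orientation: [-180.0, 0.0, 175.5]
ft_force: [-0.8, 0.6, 6.0]
finger_gap: 0.291
gripper_force: 59.9
```

Contact is 6 N at the same height as the grasp, so the blade is seated. I release and rise.

>>> {"method": "apply_moves", "body": {
  "rows": [
    [[0, 0, 0, 0, 0, 0, 0.5], [0, 0, 0, 0, 0, 0, 1], [0, 0, 0, 0, 0, 0, 1], [0, 0, 0, 0, 0, 0, 1], [0, 0, 0, 0, 0, 0, 1], [0, 0, 0, 0, 0, 0, 1], [0, 0, 0, 0, 0, 0, 1], [0, 0, -10, 0, 0, 0, 1], [0, 0, -20, 0, 0, 0, 1], [0, 0, -40, 0, 0, 0, 1], [0, 0, -45, 0, 0, 0, 1], [0, 0, -45, 0, 0, 0, 1], [0, 0, -20, 0, 0, 0, 1], [0, 0, 0, 0, 0, 0, 1], [0, 0, 0, 0, 0, 0, 1]]
  ]
}}

```text
time_s: 10.75
ee_pos: [0.4677, -0.1017, 0.2119]
orientation: [-180.0, 0.1, 175.5]
ft_force: [0.5, 0.7, -0.1]
finger_gap: 0.999
gripper_force: 0.0
```

```bash
python3 - <<'E'
from h import *
s=readout.get_state();print(s['ee_pos'],s['ft_force'])
save('wrist','w5.png',crop=(130,60,430,285),s=2.6)
for q in('blade_1','blade_1_straight_tip','blade_1_toothed_tip'):
  for r in nets.spot_in('wrist',q):print(q,round(r['confidence'],2),np.round(r['box'],1))
E
```

```text
[ 0.4677194  -0.10165339  0.21190584] [ 0.51177694  0.71200807 -0.1127293 ]
blade_1 0.77 [ 63.  136.6 135.2 288.3]
blade_1 0.7 [263.9 100.5 302.9 261.2]
blade_1_straight_tip 0.75 [261.3 100.7 297.  263.4]
blade_1_toothed_tip 0.87 [260.6 100.9 302.  261.5]
blade_1_toothed_tip 0.73 [249.5 139.4 313.5 269.3]
```

View pics/w5.png

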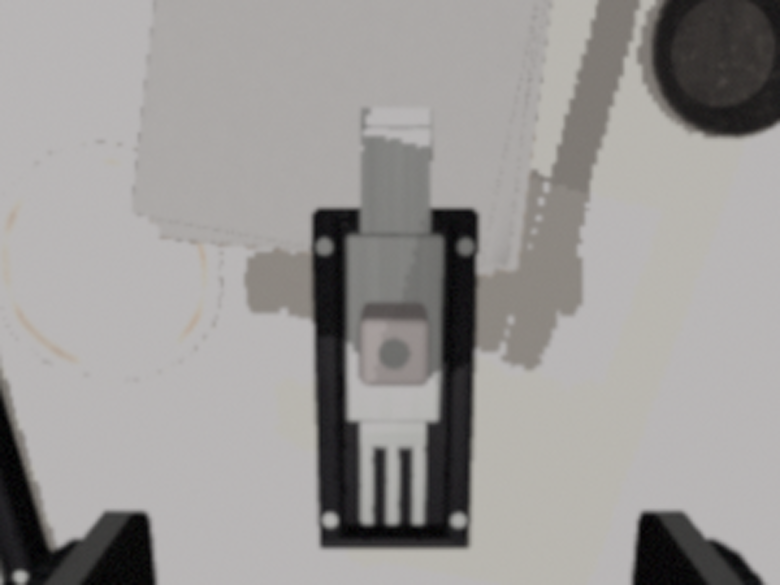

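The final view shows the straight end out at (396,110) and the prongs inside the back wall at (392,525). The body is between the walls with even gaps (345–443 within 314–476), and its width gives a seated, flat height. The gripper is clear.

```bash
python3 -c "
from station import workorder;print(workorder.hand_in())"
```

```text
the job is handed in; nothing more can be done
None
```

I turned blade_1 end for end and put it back in holder_1, seated flat with its straight end out. I never touched blade_2, the gripper is open and clear, and I handed the job in at about 11 s of the 43 s allowed (no verdict was returned).

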